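Weigh the pail of brass offcuts on the bench scale

ROBOT

A 7-joint arm with a two-finger parallel gripper is mounted at the origin on the work surface. World frame = base frame: x ahead of the robot, y to its left, z up, the work surface at z = 0. Lengths are in m, angles in rad, forces in N, time in s.
With the tool pointing down it reaches from about 0.4 to 0.875 m from the base axis. Payload 19.3 kg.
Tool frame: the origin (TCP) lies between the finger pads; the fingertips stand 25 mm ahead of it and the grasp point (between the pads) lies 6 mm ahead of it; z points along the fingers, y is the line along which they close (so a half turn about z gives the same grasp; the last joint's range is limited). The gripper opens to 85 mm and grips with 20 to 120 N. Pads are 22 mm wide; open, the fingers measure 114 mm over their backs; the gripper's body (76 mm by 85 mm) begins 54 mm behind the grasp point. The pads swing forward as they close: fully open they stand 13 mm farther back than shut.
Start: joints at [-0.07, 0.521, -0.036, 1.599, 0.021, 1.021, -0.113], TCP at [0.625, -0, 0.256] pointing down, gripper open.
Joint ranges: [-2.91, 2.91], [-0.3, 2.13], [-1.5, 1.42], [0.17, 2.43], [-1.26, 4.41], [0.16, 1.93], [-2.52, 2.52]. Speed limits (rad/s): [1.89, 1.89, 2.39, 2.39, 3.01, 3.01, 3.01].

INTERFACE

Orientations are given as a rotation vector (axis times angle).
In Python, from plant import readout, get_image, camera_info, order gives the robot as it stands. The module is installed in compiled form; this text tells all that it offers.
- The arm moves only by the shell command python3 -m handwheel 'ROWS' [FORCE]. ROWS is JSON, a list that holds one entry, the list of rows, each a list of 7 numbers: the turn, a rotation vector about the world's x, y, z in units of 6 degrees (1.0 is 6 degrees), then the shift along the world's x, y, z in units of 30 mm (1.0 is 30 mm), then the closure, from -1 (fully open) to 1 (shut), so that 0 is half open. A call has 1 to 10 rows; each row shifts and turns the commanded pose from where the row before left it; what a row does not reach is not made up. A row lasts 1/12 s, in which the tool goes at most 41.7 mm and 7.16 degrees, less where a joint would pass 70% of its speed; a pose out of reach is approached as far as the arm can. A call is refused whole if a number of a shift passes 1 or a number of a turn 1, either way. A call with a gripper value outside its range is refused whole. The fingers move at their own pace and stop on an object; FORCE is the grip in N (left out, the last holds). Time passes only in rows, so rows that do not move let the fingers close. It gives the time, the measured TCP pose, the force, the opening and the grip force at its end, in the units of the state.
- readout.state(): the state, without advancing time (a new reading comes with each control period).
- get_image(name): name is "scene" or "side" or "wrist"; returns (picture, depth): 480x640x3 uint8, red, green, blue; 480x640 float32, m along the optical axis (not along the pixel's ray), 0 where there is no reading.
- camera_info(name): a dict with "camera_matrix" (3x3 intrinsics, pixels), "dist_coeffs" ([k1, k2, p1, p2, k3] as OpenCV has them; the pictures are not rectified), "R" (3x3) and "t" (3): a world point X has camera coordinates R X + t. Camera axes: x right, y down, z forward; pixel columns grow to the right and rows downward; lengths in m; the calibration is good to about 2 mm. A picture is of the moment at which its call begins: read the wrist's pose just before it. camera_info takes no time and is no camera call; for the wrist camera it gives the pose at the moment of the call.
- order.hand_in(): hands the job in; it is judged then, once.
The state is a dict: "t": time; "joints": joint angles; "qvel": joint speeds; "effort": joint torques, N m; "ee_pos": TCP position; "tcp_rot": TCP orientation; "ft_force": force on the tool from outside, world axes, zero at the start; "ft_torque": the same for the moment, N m; "grip_width": opening from 0.0 (shut) to 1.0 (fully open); "grasp_force": force on a finger pad.
Only numpy, scipy, OpenCV 4.12 (cv2) and the standard library are available. Lean on these libraries where they do the work, as an engineer would, in place of code of your own. Each camera call takes 0.05 s, during which the arm holds its last target. There are 200 camera calls.

TASK

Weigh the pail of metal offcuts: stand its bail upright with the pail still on the bench, then carry the pail by the bail to the spring scale and hook the bail over both prongs of the scale's fork, in their dips. Let the weight down onto the sprung fork gradually and let go only once the fork carries all of it, so that the pail neither drops nor bounces, and leave it hanging free and still. Do not ram or overload the scale, do not tip the pail, and leave the other things on the bench alone.

Things in the scene. Friction and masses are not known exactly. Their poses are not given: they have to be found in the camera images.
- pail: Open steel pail of metal offcuts (top of them 50 mm above its base) standing on the bench: base radius 50 mm, rim radius 62 mm, 97 mm high, wall 3 mm. Mass unknown, 0.24 to 0.95 kg with the bail. Origin: centre of its underside, z up. Its bail pivots in two ears at y = +65 and -65 mm, on a line along the pail's y axis, 106 mm above the base; the ears end 116 mm above the base
- bail (a joint): Bail angle about its pivots (rad): 0 lying flat on the rim towards the pail's -x, 1.57 upright, 3.14 flat on the other side. It swings freely and falls if let go. Bent from 6 mm round bar: straight top bar 92 mm long, parallel to the pivot line and 59 mm from it, legs sloping out to the ears
- bail_top (a point): Centre of the bail's straight top bar; its y axis runs along the bar. The middle 36 mm of the bar carries a wooden roller, 16 mm in diameter, that turns freely on it; 28 mm of bare bar shows on each side. Lying flat it is 106 mm above the pail's base and 59 mm from the pail's axis, right above the rim; upright it is on the axis, 165 mm above the base
- scale: Spring scale bolted to the bench; place and yaw vary. Origin on the bench straight under the dips of its fork. Grey housing, 165 mm high, x = 95 to 175 mm, y = -65 to 65 mm, dial on +x. A sprung stem on top carries the fork, reaching to -x: two parallel prongs of 8 mm round bar at y = +36 and -36 mm, nothing between them from the tips to x = 120 mm. The prong tips are its highest points
- fork_seat (a point): Where the centre of the bail's top bar lies when seated in the V-shaped dips of both prongs (10 mm deep, 32 mm long); axes as the scale's, the bar lies along y. Moves with the fork; 258 mm above the bench unloaded. The prong tips turn up at x = -30 mm: the bar's centre must pass over 32 mm above this point, coming from -x (the pail hangs below the prongs, too wide to pass between)
- fork (a joint): How far the fork has sunk under load (m): 0 unloaded, hard stop at 0.085. Spring of about 150 N/m (6.7 mm per newton), lightly damped: the pail sinks it by some 15 to 63 mm depending on its unknown weight
- hammer: Hammer lying on the bench, a bystander; origin underneath
- vblock: Steel V-block, 50 x 50 x 40 mm, standing on the bench between the pail and the scale, a bystander; origin at the centre of its underside
- drill_block: Wooden block full of upright drills, 110 x 150 mm, about 85 mm high over the drills, a bystander; origin at the centre of its underside
- file_tin: Rusty tin with files standing in it, radius 36 mm, 105 mm high, 185 mm over the files, a bystander; origin at the centre of its underside
Mind the look-alikes: they are no part of the job. Leave any purple look-alike of the pail alone.

How it is judged:
By the outcome, as a careful person would: the job done as asked, in the order asked, and still so for the second after the job is handed in, with the robot touching nothing.
It also fails if it takes over 72 s, if anything falls off the work surface, if the arm or the gripper's body presses on something with over 40 N, if the wrist force passes 120 N, or if a joint passes its speed limit or range.

## Working session

There is one attempt and no reset: what is moved stays moved. The work goes in short steps, Python scripts to look and compute and a shell command to move; the robot and the scene stay as the last step left them, time stands still between calls to the robot, and variables do not carry over. Pictures are saved under pics/ and viewed, at most 13 in all, crops included, and the job is handed in when it is done.

```bash
mkdir -p pics; cat > h.py <<'E'
import numpy as np, cv2
from plant import readout, get_image, camera_info, order
def grab(n,name=None):
    ci=camera_info(n); im,d=get_image(n)
    if name: cv2.imwrite('pics/'+name+'.png',im[:,:,::-1])
    return im,d,ci
def cloud(d,ci):
    K=np.array(ci['camera_matrix']);D=np.array(ci['dist_coeffs'],float)
    v,u=np.mgrid[0:480,0:640]
    p=cv2.undistortPoints(np.stack([u,v],-1).reshape(-1,1,2).astype(np.float64),K,D).reshape(480,640,2)
    c=np.dstack([p*d[...,None],d])
    return (c-np.array(ci['t']).ravel())@np.array(ci['R'])  # R^T(c-t)
def proj(X,ci):
    return cv2.projectPoints(np.array(X,float).reshape(-1,1,3),cv2.Rodrigues(np.array(ci['R'],float))[0],np.array(ci['t'],float),np.array(ci['camera_matrix']),np.array(ci['dist_coeffs'],float))[0].reshape(-1,2)
E
python3 - <<'E'
from h import *
for n in ['scene','side']:
    im,d,ci=grab(n,n+'0'); np.savez('pics/'+n+'0.npz',im=im,d=d,X=cloud(d,ci))
    print(n,-np.array(ci['R']).T@np.array(ci['t']).ravel())
print(readout.state())
E
```

```text
scene [0.98172948 0.70105694 0.91857813]
side [ 0.30110058 -0.7149673   0.99317196]
{'t': 0.1, 'joints': array([-0.07023156,  0.5219317 , -0.03633352,  1.59995085,  0.02122561,
        1.02107645, -0.11278383]), 'qvel': array([ 0.00024586, -0.00077305, -0.00221296, -0.00249645,  0.00088451,
       -0.00083884,  0.00045793]), 'effort': array([ 6.00351588e-03, -9.28489351e+01,  1.98515877e+00, -3.70530617e+01,
        1.82421418e-02,  5.33716375e-03, -2.83208755e-05]), 'ee_pos': array([ 6.24730543e-01, -1.48296772e-05,  2.55797411e-01]), 'tcp_rot': array([-2.22093458e+00, -2.22105766e+00,  1.18073298e-03]), 'ft_force': array([ 0.13107243, -0.12494291,  1.27552965]), 'ft_torque': array([-0.06500734, -0.03919164, -0.05441084]), 'grasp_force': 0.0, 'grip_width': 1.0027379365956925}
```

View pics/scene0.png

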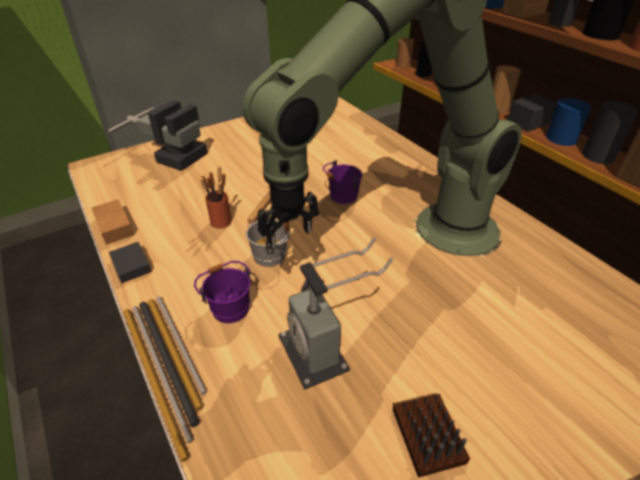

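View pics/side0.png

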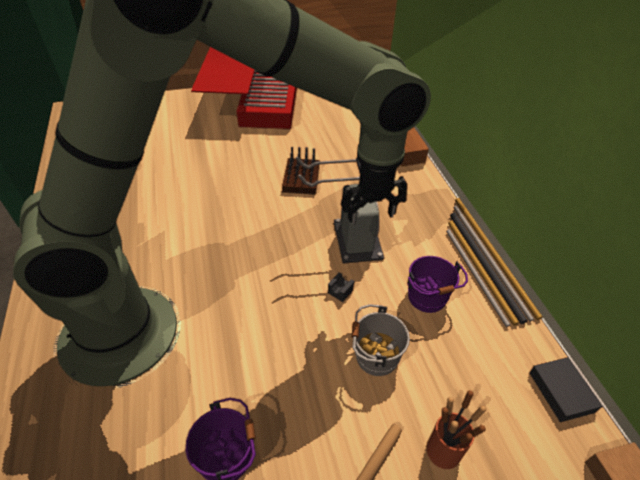

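Scene: the steel pail is at side (381,343) and scene (268,243). The purple pails at side (434,284) and (222,443) are the look-alikes. The grey one with brass offcuts fits the description. The scale is at side (360,235), with prong tips at about (302,160) and (305,180). I'll confirm with one crop.

```bash
python3 - <<'E'
import numpy as np,cv2
z=np.load('pics/side0.npz');im,X=z['im'],z['X']
a=cv2.resize(im[280:390,320:430,::-1],(560,560),interpolation=cv2.INTER_CUBIC)
b=np.zeros((560,240,3),np.uint8)
c=cv2.resize(im[140:220,280:370,::-1],(240,213));b[:213]=c
cv2.imwrite('pics/crop1.png',np.hstack([a,b]))
hsv=cv2.cvtColor(im,cv2.COLOR_RGB2HSV)
sub=np.zeros((480,640),bool);sub[280:390,320:425]=1
m=sub&(X[...,2]>.085)&(X[...,2]<.135)
P=X[m];print(len(P),P.min(0),P.max(0))
H=hsv[m]
br=(H[:,0]<20)&(H[:,1]>110)
print('brown',br.sum(),P[br].mean(0) if br.any() else 0, P[br].std(0))
rim=P[(P[:,2]<.1)&(P[:,2]>.09)];A=np.c_[2*rim[:,:2],np.ones(len(rim))]
s=np.linalg.lstsq(A,(rim[:,:2]**2).sum(1),rcond=None)[0];print('rim',s[:2],np.sqrt(s[2]+s[0]**2+s[1]**2))
hi=P[P[:,2]>.104];print('hi');print(np.round(hi[::max(1,len(hi)//40)],3))
for n in ['side','scene']:
    z=np.load(f'pics/{n}0.npz');X=z['X'];hsv=cv2.cvtColor(z['im'],cv2.COLOR_RGB2HSV)
    r={'side':(140,270,280,400),'scene':(230,390,280,400)}[n]
    sub=np.zeros((480,640),bool);sub[r[0]:r[1],r[2]:r[3]]=1
    for lo,hi in [(.15,.17),(.235,.3)]:
        m=sub&(X[...,2]>lo)&(X[...,2]<hi);P=X[m];print(n,lo,len(P))
        if lo<.2: print(P.min(0),P.max(0),cv2.minAreaRect((P[:,:2]*1000).astype(np.float32)))
        else: print(np.round(P[::max(1,len(P)//40)],3))
E
```

```text
1049 [ 0.51578836 -0.28686063  0.08511538] [ 0.73197035 -0.08352093  0.12061039]
brown 136 [ 0.54479005 -0.19196608  0.11230342] [0.02521699 0.02154642 0.00379914]
rim [ 0.62572649 -0.19810879] 0.07102098618825053
hi
[[ 0.704 -0.097  0.109]
 [ 0.71  -0.103  0.106]
 [ 0.706 -0.116  0.108]
 [ 0.711 -0.128  0.11 ]
 [ 0.716 -0.136  0.107]
 [ 0.722 -0.145  0.109]
 [ 0.59  -0.144  0.108]
 [ 0.569 -0.143  0.11 ]
 [ 0.596 -0.149  0.109]
 [ 0.617 -0.16   0.117]
 [ 0.605 -0.152  0.106]
 [ 0.562 -0.147  0.11 ]
 [ 0.619 -0.163  0.113]
 [ 0.612 -0.163  0.111]
 [ 0.618 -0.163  0.105]
 [ 0.554 -0.157  0.112]
 [ 0.544 -0.166  0.108]
 [ 0.538 -0.178  0.112]
 [ 0.536 -0.184  0.113]
 [ 0.544 -0.189  0.114]
 [ 0.532 -0.189  0.11 ]
 [ 0.536 -0.197  0.117]
 [ 0.528 -0.195  0.109]
 [ 0.534 -0.204  0.116]
 [ 0.526 -0.207  0.116]
 [ 0.535 -0.209  0.111]
 [ 0.526 -0.214  0.114]
 [ 0.535 -0.216  0.11 ]
 [ 0.524 -0.222  0.108]
 [ 0.518 -0.232  0.11 ]
 [ 0.521 -0.239  0.108]
 [ 0.52  -0.249  0.109]
 [ 0.524 -0.257  0.107]
 [ 0.564 -0.275  0.117]
 [ 0.561 -0.277  0.117]
 [ 0.53  -0.266  0.108]
 [ 0.572 -0.282  0.
[... 1822 characters left out ...]
74]
 [ 0.509  0.213  0.273]
 [ 0.509  0.217  0.274]
 [ 0.663  0.12   0.27 ]
 [ 0.652  0.134  0.272]
 [ 0.515  0.213  0.262]
 [ 0.667  0.134  0.271]
 [ 0.659  0.142  0.271]
 [ 0.668  0.141  0.272]
 [ 0.528  0.213  0.257]
 [ 0.556  0.209  0.266]
 [ 0.651  0.156  0.27 ]
 [ 0.668  0.14   0.262]
 [ 0.56   0.211  0.264]
 [ 0.57   0.208  0.264]
 [ 0.58   0.207  0.265]
 [ 0.589  0.205  0.265]
 [ 0.598  0.204  0.266]
 [ 0.609  0.202  0.268]
 [ 0.618  0.197  0.266]
 [ 0.649  0.184  0.269]
 [ 0.654  0.185  0.27 ]
 [ 0.658  0.184  0.268]
 [ 0.665  0.187  0.272]
 [ 0.669  0.185  0.269]
 [ 0.673  0.187  0.271]
 [ 0.671  0.192  0.271]
 [ 0.659  0.2    0.269]
 [ 0.664  0.201  0.266]
 [ 0.673  0.196  0.259]]
```

View pics/crop1.png

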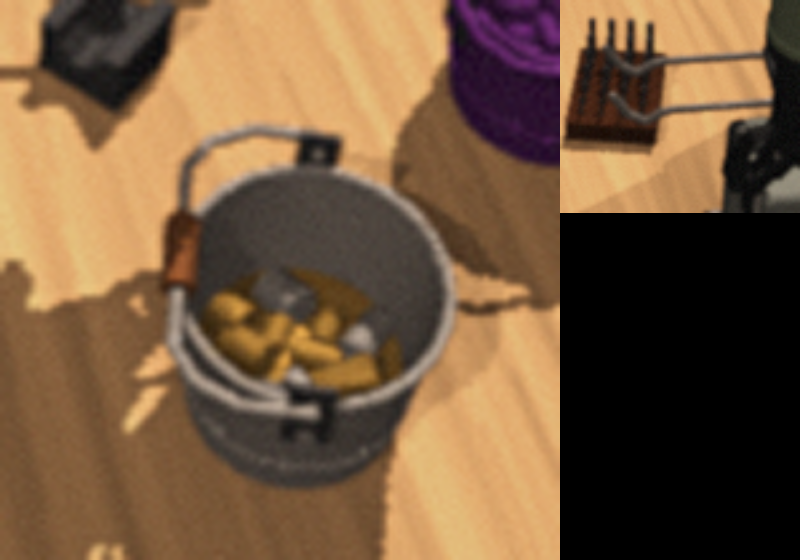

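The crop confirms it: the grey pail holds brass offcuts, the bail lies toward the left with its wooden roller at side (355,330), and the ears are near (383,310) and (381,361). Next I'll go above it for a close look.

```bash
python3 -m handwheel '[[[0,0,-0.52,-0.31,-0.83,0,-1],[0,0,-0.52,-0.31,-0.83,0,-1],[0,0,-0.52,-0.31,-0.83,0,-1],[0,0,-0.52,-0.31,-0.83,0,-1],[0,0,-0.52,-0.31,-0.83,0,-1],[0,0,-0.52,-0.31,-0.83,0,-1],[0,0,-0.52,-0.31,-0.83,0,-1],[0,0,-0.52,-0.31,-0.83,0,-1],[0,0,0,0,0,0,-1],[0,0,0,0,0,0,-1]]]' 40
python3 - <<'E'
from h import *
print(readout.state()['ft_force'])
for n in ['wrist','side','scene']:
    im,d,ci=grab(n,n+'1'); np.savez('pics/'+n+'1.npz',im=im,d=d,X=cloud(d,ci))
E
```

```text
t: 0.93
ee_pos: [0.55, -0.2005, 0.2561]
tcp_rot: [-2.651, -1.686, 0.001]
ft_force: [-0.1, 1.2, 0.6]
grip_width: 0.996
grasp_force: 0.0
[-0.14931488  1.20444426  0.55465905]
```

View pics/wrist1.png

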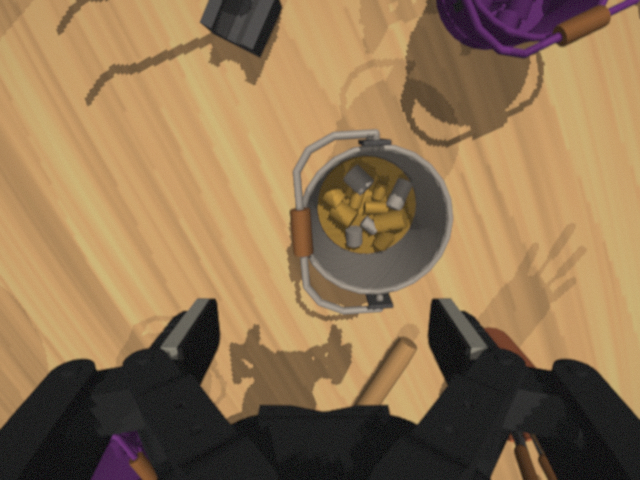

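The wrist view shows the roller at (302,232), the ears at (375,143) and (379,299), and the bail corners near (298,180) and (306,280). The V-block is at (243,20) and a purple pail is at top right. I'll measure by casting rays from this view.

```bash
cat >> h.py <<'E'
def ray(px,ci,z):
    K=np.array(ci['camera_matrix']);D=np.array(ci['dist_coeffs'],float);R=np.array(ci['R'])
    p=cv2.undistortPoints(np.array(px,float).reshape(-1,1,2),K,D).reshape(-1,2)
    c=-R.T@np.array(ci['t']).ravel(); dd=np.c_[p,np.ones(len(p))]@R
    return c+dd*((z-c[2])/dd[:,2])[:,None]
E
python3 - <<'E'
from h import *
ci=camera_info('wrist')
z=np.load('pics/wrist1.npz');im,X=z['im'],z['X'];hsv=cv2.cvtColor(im,cv2.COLOR_RGB2HSV)
m=np.zeros((480,640),np.uint8);s=np.s_[200:265,285:318]
h=hsv[s];m[s]=((h[...,0]<14)&(h[...,1]>130)&(h[...,2]<190))
n,l,st,c=cv2.connectedComponentsWithStats(m);k=1+st[1:,4].argmax()
print('roller',st[k],c[k],ray(c[k],ci,.106),'depth',np.median(X[l==k],0))
q=np.argwhere(l==k)[:,::-1];
r=cv2.minAreaRect(q.astype(np.float32));print(r)
E_=ray([(375,143),(379,299)],ci,.112);print('ears',E_,E_.mean(0),np.degrees(np.arctan2(*(E_[0]-E_[1])[[1,0]])),np.linalg.norm(E_[0]-E_[1]))
B=ray([(297,182),(306,282)],ci,.106);print('bar',B,B.mean(0),np.degrees(np.arctan2(*(B[0]-B[1])[[1,0]])),np.linalg.norm(B[0]-B[1]))
sub=np.zeros((480,640),bool);sub[135:310,320:460]=1
mm=sub&(X[...,2]>.092)&(X[...,2]<.101);P=X[mm];o,rr=cv2.minEnclosingCircle((P[:,:2]*1000).astype(np.float32));print('rim',o,rr,len(P))
A=np.c_[2*P[:,:2],np.ones(len(P))];s=np.linalg.lstsq(A,(P[:,:2]**2).sum(1),rcond=None)[0];print('rimfit',s[:2],np.sqrt(s[2]+s[0]**2+s[1]**2))
# fork: both cams
for n in ['scene','side']:
    X=np.load(f'pics/{n}1.npz')['X'];P=X.reshape(-1,3)
    P=P[(P[:,2]>.235)&(P[:,2]<.3)&(P[:,0]>.48)&(P[:,0]<.61)&(P[:,1]>.10)&(P[:,1]<.25)]
    for a in (P[P[:,1]>.172],P[P[:,1]<=.172]):
        st=a[a[:,0]>.545];f=np.polyfit(st[:,0],st[:,1],1);
        print(n,len(a),'yaw',np.degrees(np.arctan(f[0])),'y@.526',np.polyval(f,.526),'xmin',a[:,0].min())
        for x in np.arange(.485,.56,.006):
            b=a[abs(a[:,0]-x)<.003]
            if len(b):print('   %.3f z%.4f y%.4f %d'%(x,np.median(b[:,2]),np.median(b[:,1]),len(b)))
E
```

```text
roller [291 209  22  48 597] [301.27805695 232.30318258] [[ 0.5341215  -0.19199131  0.106     ]] depth [ 0.53423651 -0.19282595  0.1125265 ]
((301.367431640625, 232.578125), (46.54460906982422, 18.817371368408203), 86.05481719970703)
ears [[ 0.61110043 -0.15330175  0.112     ]
 [ 0.56758727 -0.26676827  0.112     ]] [ 0.58934385 -0.21003501  0.112     ] 69.01873109338658 0.12152385965718918
bar [[ 0.54811425 -0.1556505   0.106     ]
 [ 0.51944818 -0.23107021  0.106     ]] [ 0.53378121 -0.19336036  0.106     ] 69.1888464864482 0.08068379933886972
rim (587.2584228515625, -214.0809783935547) 65.07711791992188 2691
rimfit [ 0.58817853 -0.21503418] 0.058919654850464784
scene 217 yaw -7.144157211163262 y@.526 0.21266301895591616 xmin 0.495313656952454
   0.497 z0.2846 y0.2153 6
   0.503 z0.2807 y0.2156 21
   0.509 z0.2718 y0.2147 18
   0.515 z0.2629 y0.2130 13
   0.521 z0.2585 y0.2138 14
   0.527 z0.2556 y0.2138 11
   0.533 z0.2562 y0.2137 7
   0.539 z0.2607 y0.2120 11
   0.545 z0.2635 y0.2108 9
   0.551 z0.2647 y0.2100 12
   0.557 z0.2662 y0.2085 9
scene 211 yaw -7.18431119031276 y@.526 0
[... 527 characters left out ...]
0 y0.2092 10
   0.509 z0.2704 y0.2075 14
   0.515 z0.2640 y0.2074 7
   0.521 z0.2585 y0.2060 9
   0.527 z0.2537 y0.2059 8
   0.533 z0.2573 y0.2044 7
   0.539 z0.2612 y0.2027 10
   0.545 z0.2611 y0.2041 5
side 112 yaw -4.0816459133115375 y@.526 0.13189214397558083 xmin 0.4874134551897991
   0.485 z0.2869 y0.1366 1
   0.491 z0.2820 y0.1378 10
   0.497 z0.2716 y0.1373 16
   0.503 z0.2641 y0.1371 9
   0.509 z0.2594 y0.1354 9
   0.515 z0.2573 y0.1351 8
   0.521 z0.2553 y0.1330 10
   0.527 z0.2584 y0.1339 8
   0.533 z0.2636 y0.1319 8
   0.539 z0.2641 y0.1322 10
   0.545 z0.2653 y0.1305 8
   0.551 z0.2658 y0.1296 9
   0.557 z0.2653 y0.1306 6<stdin>:20: RankWarning: Polyfit may be poorly conditioned
```

```bash
python3 -m handwheel '[[[0,0,0.25,-0.27,0.14,0,-1],[0,0,0.25,-0.27,0.14,0,-1],[0,0,0,0,0,-0.8,-1],[0,0,0,0,0,-0.8,-1],[0,0,0,0,0,-0.8,-1],[0,0,0,0,0,-0.8,-1],[0,0,0,0,0,-0.4,-1],[0,0,0,0,0,0,-1],[0,0,0,0,0,0,-1]]]'
python3 - <<'E'
from h import *
im,d,ci=grab('wrist','wrist2')
X=cloud(d,ci);hsv=cv2.cvtColor(im,cv2.COLOR_RGB2HSV)
m=((hsv[...,0]<14)&(hsv[...,1]>130)&(X[...,2]>.1)&(X[...,2]<.125)&(abs(X[...,0]-.534)<.03)&(abs(X[...,1]+.192)<.03))
print(m.sum(),np.argwhere(m).mean(0),np.median(X[m],0), proj([.534,-.192,.106],ci))
E
```

```text
t: 1.83
ee_pos: [0.534, -0.1902, 0.1484]
tcp_rot: [-2.602, -1.759, 0.001]
ft_force: [-0.3, -0.2, 0.3]
grip_width: 0.999
grasp_force: 0.0
1639 [297.97681513 326.70103722] [ 0.53414942 -0.19184484  0.11253954] [[326.05005855 292.31519501]]
```

```bash
python3 -m handwheel '[[[0,0,0,0,-0.05,-0.5,-1],[0,0,0,0,0,-0.53,-1],[0,0,0,0,0,0,-0.3],[0,0,0,0,0,0,0.2],[0,0,0,0,0,0,0.5],[0,0,0,0,0,0,0.7],[0,0,0,0,0,0,0.9],[0,0,0,0,0,0,0.9],[0,0,0,0,0,0,0.9],[0,0,0,0,0,0,0.9]]]' 30
python3 - <<'E'
from h import *
im,d,ci=grab('wrist','wrist3')
E
```

```text
t: 2.72
ee_pos: [0.5346, -0.1923, 0.118]
tcp_rot: [2.603, 1.757, 0.001]
ft_force: [-1.9, 1.4, 7.6]
grip_width: 0.174
grasp_force: 29.2
```

View pics/wrist3.png

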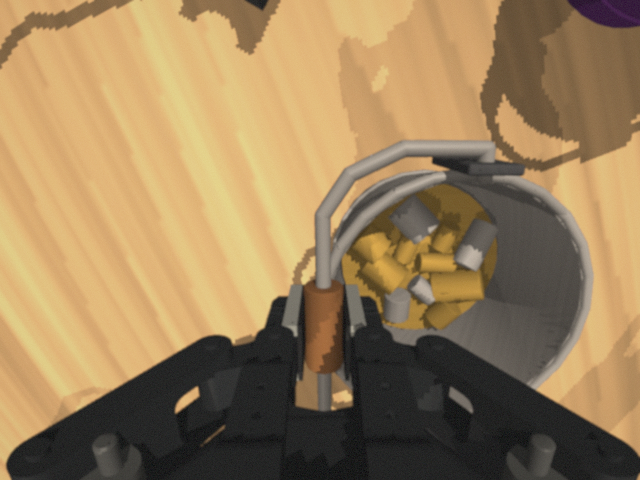

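The pads are around the roller: it sits at (323,325) with bar visible on both sides, and the pail hasn't moved. Next I'll swing the bail up along its arc.

```bash
python3 -m handwheel '[[[0,0,0,0.028,-0.011,0.341,0.9],[0,0,0,0,0,0,0.9],[0,0,0,0.083,-0.032,0.331,0.9],[0,0,0,0,0,0,0.9],[0,0,0,0.135,-0.052,0.311,0.9],[0,0,0,0,0,0,0.9],[0,0,0,0.184,-0.071,0.281,0.9],[0,0,0,0,0,0,0.9],[0,0,0,0,0,0,0.9]]]'
python3 - <<'E'
from h import *
im,d,ci=grab('wrist','wrist4');X=cloud(d,ci)
P=X[(X[...,2]>.092)&(X[...,2]<.101)];P=P[(abs(P[:,0]-.588)<.08)&(abs(P[:,1]+.214)<.08)]
A=np.c_[2*P[:,:2],np.ones(len(P))];s=np.linalg.lstsq(A,(P[:,:2]**2).sum(1),rcond=None)[0];print('rimfit',s[:2],np.sqrt(s[2]+s[0]**2+s[1]**2),len(P))
E
```

```text
t: 3.52
ee_pos: [0.5472, -0.1973, 0.1552]
tcp_rot: [2.604, 1.758, 0.0]
ft_force: [-2.7, 1.3, 2.4]
grip_width: 0.174
grasp_force: 29.8
rimfit [ 0.58850141 -0.21502859] 0.05879787721388479 4510
```

```bash
python3 -m handwheel '[[[0,0,0,0.226,-0.087,0.242,0.9],[0,0,0,0,0,0,0.9],[0,0,0,0.262,-0.101,0.197,0.9],[0,0,0,0,0,0,0.9],[0,0,0,0.29,-0.112,0.145,0.9],[0,0,0,0.309,-0.119,0.089,0.9],[0,0,0,0,0,0,0.9],[0,0,0,0.318,-0.123,0.03,0.9],[0,0,0,0,0,0,0.9],[0,0,0,0,0,0,0.9]]]'
python3 - <<'E'
from h import *
print(readout.state()['ft_force'])
im,d,ci=grab('side','side5');X=cloud(d,ci)
hsv=cv2.cvtColor(im,cv2.COLOR_RGB2HSV)
P=X[(X[...,2]>.094)&(X[...,2]<.101)];P=P[(abs(P[:,0]-.588)<.075)&(abs(P[:,1]+.214)<.075)]
A=np.c_[2*P[:,:2],np.ones(len(P))];s=np.linalg.lstsq(A,(P[:,:2]**2).sum(1),rcond=None)[0];print('rimfit',s[:2],np.sqrt(s[2]+s[0]**2+s[1]**2),len(P))
cv2.imwrite('pics/c5.png',cv2.resize(im[230:390,310:470,::-1],(560,560)))
E
```

```text
t: 4.4
ee_pos: [0.5892, -0.2135, 0.176]
tcp_rot: [-2.604, -1.757, 0.0]
ft_force: [-1.5, 1.1, 1.7]
grip_width: 0.176
grasp_force: 29.8
[-1.46643334  1.14897798  1.70510324]
rimfit [ 0.61536594 -0.23045793] 0.05864794946244266 142
```

View pics/c5.png

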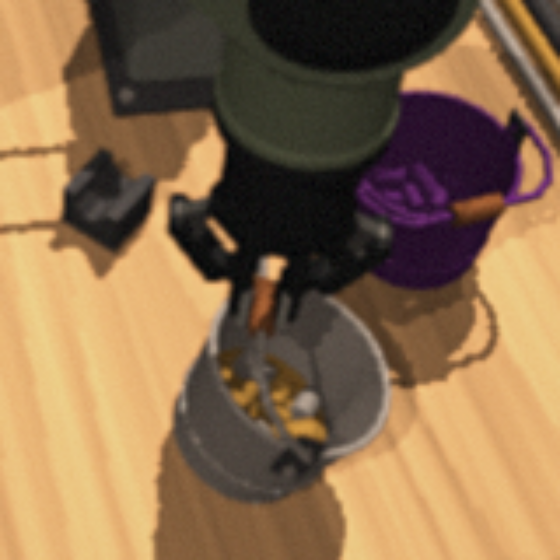

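The crop shows the roller between the pads at (262,300), but the pail seems to lean toward +x. I'll measure the tilt.

```bash
python3 - <<'E'
from h import *
z=[]
for n in ['side','wrist','scene']:
    im,d,ci=grab(n,n+'6');X=cloud(d,ci);hsv=cv2.cvtColor(im,cv2.COLOR_RGB2HSV)
    g=(hsv[...,1]<70)&(abs(X[...,0]-.595)<.1)&(abs(X[...,1]+.217)<.1)&(X[...,2]>.005)&(X[...,2]<.135)
    P=X[g];print(n,len(P))
    for a in np.arange(.005,.13,.01):
        Q=P[(P[:,2]>=a)&(P[:,2]<a+.01)]
        if len(Q)>15: o,r=cv2.minEnclosingCircle((Q[:,:2]*1000).astype(np.float32));print('%.3f'%a,np.round(o,0),round(r,1),len(Q),'u-range',np.round(((Q[:,:2]-[.5885,-.2145])@[.93,-.36]).min(),3),np.round(((Q[:,:2]-[.5885,-.2145])@[.93,-.36]).max(),3))
E
```

```text
side 2018
0.015 [ 583. -263.] 24.0 16 u-range -0.012 0.036
0.025 [ 600. -224.] 53.6 82 u-range -0.036 0.064
0.035 [ 601. -222.] 56.1 200 u-range -0.04 0.068
0.045 [ 603. -224.] 56.7 267 u-range -0.039 0.071
0.055 [ 605. -223.] 57.9 290 u-range -0.037 0.076
0.065 [ 609. -227.] 58.5 238 u-range -0.035 0.081
0.075 [ 612. -231.] 61.3 225 u-range -0.034 0.084
0.085 [ 615. -235.] 63.9 291 u-range -0.031 0.09
0.095 [ 618. -234.] 64.3 195 u-range -0.029 0.084
0.105 [ 614. -235.] 62.7 98 u-range -0.028 0.053
0.115 [ 589. -241.] 58.0 82 u-range -0.027 0.046
0.125 [ 587. -242.] 55.5 34 u-range -0.025 0.045
wrist 18199
0.025 [ 599. -217.] 52.9 717 u-range -0.037 0.062
0.035 [ 601. -218.] 55.0 1662 u-range -0.038 0.067
0.045 [ 603. -220.] 56.6 2403 u-range -0.038 0.07
0.055 [ 604. -222.] 58.4 2402 u-range -0.041 0.075
0.065 [ 608. -222.] 58.8 2129 u-range -0.037 0.08
0.075 [ 611. -224.] 60.2 2467 u-range -0.035 0.084
0.085 [ 614. -225.] 61.8 2888 u-range -0.033 0.089
0.095 [ 618. -223.] 62.0 907 u-range -0.031 0.072
0.105 [ 612. -220.] 62.7 427 u-range -0.026 0.039
0.115 [ 606. -192.] 52.0 1853 u-range -0.029 0.046
0.125 [ 602. -183.] 46.9 333 u-range -0.027 0.037
scene 1267
0.025 [ 604. -188.] 40.4 54 u-range -0.035 0.044
0.035 [ 602. -220.] 55.8 82 u-range -0.037 0.059
0.045 [ 603. -222.] 58.2 119 u-range -0.037 0.068
0.055 [ 605. -222.] 57.4 177 u-range -0.035 0.073
0.065 [ 607. -225.] 60.6 179 u-range -0.032 0.078
0.075 [ 613. -223.] 62.0 167 u-range -0.033 0.082
0.085 [ 621. -222.] 66.7 187 u-range -0.03 0.082
0.095 [ 618. -223.] 66.7 148 u-range -0.028 0.072
0.105 [ 613. -224.] 65.8 90 u-range -0.026 0.039
0.115 [ 622. -224.] 68.3 48 u-range -0.026 0.042
```

View pics/wrist6.png

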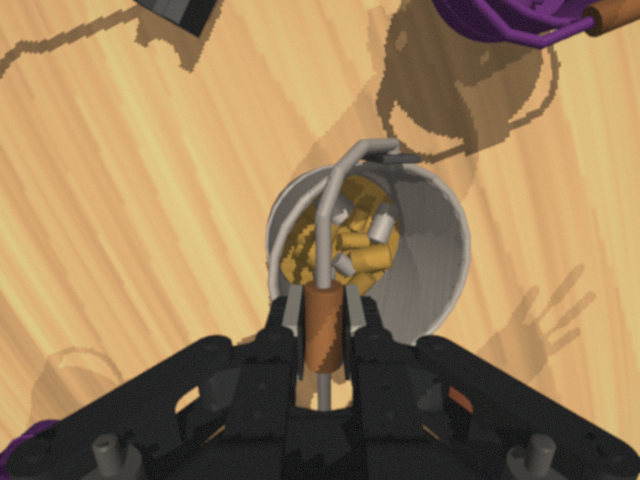

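The pail has tilted about 16° toward +x, with the bail at about 42° to the pail, so the last part of the swing dragged it. The wrist view shows the bail leg sloping from (323,215) to the ear at (400,150). I'll back out along the arc and watch the force and moment.

```bash
cat > tilt.py <<'E'
from h import *
def tilt(tag):
    s=readout.state();print('F',np.round(s['ft_force'],2),'T',np.round(s['ft_torque'],3),np.round(s['ee_pos'],4))
    im,d,ci=grab('wrist',tag);X=cloud(d,ci);hsv=cv2.cvtColor(im,cv2.COLOR_RGB2HSV)
    U=(X[...,:2]-[.5885,-.2145])@[.93,-.36]
    g=(hsv[...,1]<70)&(abs(U)<.12)&(abs(X[...,1]+.217)<.1)
    for a in (.035,.055,.075,.085,.095,.105,.115):
        q=g&(X[...,2]>=a)&(X[...,2]<a+.01)
        if q.sum()>15: print(a,q.sum(),np.round([U[q].min(),U[q].max(),(U[q].min()+U[q].max())/2],3))
    # brown roller
    m=(hsv[...,0]<14)&(hsv[...,1]>130)&(X[...,2]>s['ee_pos'][2]-.03)&(abs(U)<.1);m[:260]=0
    if m.any(): print('roller z top',np.median(X[m],0))
E
python3 -c "
from tilt import *;s=readout.state();print(s['ft_force'],s['ft_torque'])"
python3 -m handwheel '[[[0,0,0,-0.318,0.123,-0.03,0.9],[0,0,0,0,0,0,0.9],[0,0,0,-0.309,0.119,-0.089,0.9],[0,0,0,0,0,0,0.9],[0,0,0,-0.29,0.112,-0.145,0.9],[0,0,0,0,0,0,0.9],[0,0,0,0,0,0,0.9]]]'
python3 -c "
from tilt import *;tilt('w7')"
```

```text
[-1.81429808  0.68895939  1.41017397] [0.10713868 0.33226559 0.01096441]
t: 5.18
ee_pos: [0.5619, -0.2029, 0.1686]
tcp_rot: [-2.604, -1.758, 0.0]
ft_force: [-2.3, 0.4, 3.8]
grip_width: 0.171
grasp_force: 30.0
F [-2.3   0.39  3.79] T [0.211 0.537 0.006] [ 0.5619 -0.2029  0.1686]
0.035 3121 [-0.05   0.053  0.001]
0.055 1530 [-0.053  0.055  0.001]
0.075 1800 [-0.055  0.057  0.001]
0.085 2316 [-0.059  0.061  0.001]
0.095 3159 [-0.061  0.063  0.001]
0.105 355 [-0.008  0.119  0.055]
0.115 439 [-0.008  0.011  0.001]
roller z top [ 0.56153952 -0.20146204  0.1629847 ]
```

Backing out set the pail upright again, still in place. The force lies along the bail, so the bail was in compression: the roller was held too low. I'll ease up along the bail until that vanishes.

```bash
python3 -m handwheel '[[[0,0,0,-0.016,0.006,0.03,0.9],[0,0,0,0,0,0,0.9],[0,0,0,0,0,0,0.9]]]'
python3 -c "
from h import *;s=readout.state();print(s['ft_force'],s['ft_torque'])"
python3 -m handwheel '[[[0,0,0,-0.016,0.006,0.03,0.9],[0,0,0,0,0,0,0.9],[0,0,0,0,0,0,0.9]]]'
python3 -c "
from h import *;s=readout.state();print(s['ft_force'],s['ft_torque'])"
python3 -m handwheel '[[[0,0,0,-0.016,0.006,0.03,0.9],[0,0,0,0,0,0,0.9],[0,0,0,0,0,0,0.9]]]'
python3 -c "
from tilt import *;tilt('w8')"
```

```text
t: 5.48
ee_pos: [0.5618, -0.2029, 0.1694]
tcp_rot: [2.604, 1.757, 0.0]
ft_force: [0.7, -0.3, -2.7]
grip_width: 0.172
grasp_force: 29.5
[ 0.67386675 -0.34697579 -2.73323752] [-0.03695523 -0.13260364  0.03762033]
t: 5.73
ee_pos: [0.561, -0.2026, 0.1703]
tcp_rot: [2.604, 1.758, 0.0]
ft_force: [0.9, -0.3, -1.6]
grip_width: 0.175
grasp_force: 29.5
[ 0.87174254 -0.2523943  -1.611788  ] [-0.07648676 -0.24091185  0.02848077]
t: 5.98
ee_pos: [0.5605, -0.2024, 0.1712]
tcp_rot: [2.604, 1.758, 0.0]
ft_force: [0.2, -0.3, -1.9]
grip_width: 0.173
grasp_force: 29.5
F [ 0.22 -0.26 -1.87] T [-0.13  -0.192 -0.03 ] [ 0.5605 -0.2024  0.1712]
0.035 2674 [-0.052  0.051 -0.001]
0.055 1451 [-0.055  0.053 -0.001]
0.075 1730 [-0.057  0.054 -0.002]
0.085 2105 [-0.063  0.119  0.028]
0.095 3789 [-0.063  0.059 -0.002]
0.105 270 [-0.012  0.12   0.054]
0.115 451 [-0.012  0.007 -0.002]
roller z top [ 0.56003962 -0.20077585  0.16550814]
```

```bash
python3 -m handwheel '[[[0,0,0,0.198,-0.077,0.11,0.9],[0,0,0,0,0,0,0.9],[0,0,0,0,0,0,0.9],[0,0,0,0.211,-0.082,0.083,0.9],[0,0,0,0,0,0,0.9],[0,0,0,0,0,0,0.9]]]'
python3 -c "
from tilt import *;tilt('w9')"
```

```text
t: 6.53
ee_pos: [0.5731, -0.2073, 0.177]
tcp_rot: [2.604, 1.757, 0.0]
ft_force: [0.7, -0.6, -3.5]
grip_width: 0.174
grasp_force: 29.5
F [ 0.67 -0.56 -3.52] T [-0.063 -0.086  0.053] [ 0.5731 -0.2073  0.177 ]
0.035 2095 [-0.052  0.051 -0.   ]
0.055 1240 [-0.055  0.052 -0.001]
0.075 1591 [-0.058  0.054 -0.002]
0.085 1969 [-0.063  0.119  0.028]
0.095 3937 [-0.064  0.091  0.014]
0.105 233 [-0.013  0.12   0.054]
0.115 474 [-0.013  0.007 -0.003]
roller z top [ 0.57266563 -0.20574894  0.17130306]
```

```bash
python3 -m handwheel '[[[0,0,0,0.219,-0.085,0.045,0.9],[0,0,0,0,0,0,0.9],[0,0,0,0,0,0,0.9],[0,0,0,0.25,-0.097,0.015,0.9],[0,0,0,0,0,0,0.9],[0,0,0,0,0,0,0.9],[0,0,0,0,0,0,0.9]]]'
python3 -c "
from tilt import *;tilt('w10')"
```

```text
t: 7.17
ee_pos: [0.5868, -0.2126, 0.1786]
tcp_rot: [-2.604, -1.757, 0.0]
ft_force: [-0.8, -0.3, -4.1]
grip_width: 0.171
grasp_force: 29.4
F [-0.79 -0.32 -4.12] T [0.074 0.05  0.025] [ 0.5868 -0.2126  0.1786]
0.035 2400 [-0.061  0.043 -0.009]
0.055 1221 [-0.062  0.045 -0.008]
0.075 1505 [-0.063  0.048 -0.008]
0.085 1910 [-0.064  0.053 -0.006]
0.095 3983 [-0.069  0.114  0.023]
0.105 107 [-0.016  0.119  0.051]
0.115 324 [-0.016  0.003 -0.007]
roller z top [ 0.58633063 -0.21128712  0.17281038]
```

```bash
python3 -m handwheel '[[[0,0,0,-0.13,0.05,-0.02,0.9],[0,0,0,0,0,0,0.9],[0,0,0,0,0,0,0.9],[0,0,0,0,0,0,0.9],[0,0,0,0,0,0,0.9]]]'
python3 -c "
from tilt import *;tilt('w11')"
```

```text
t: 7.63
ee_pos: [0.583, -0.2111, 0.1783]
tcp_rot: [2.604, 1.758, 0.0]
ft_force: [-0.6, 0.0, -4.6]
grip_width: 0.174
grasp_force: 29.4
F [-0.64  0.02 -4.63] T [0.022 0.023 0.016] [ 0.583  -0.2111  0.1783]
0.035 2379 [-0.059  0.045 -0.007]
0.055 1201 [-0.061  0.047 -0.007]
0.075 1567 [-0.063  0.049 -0.007]
0.085 1881 [-0.063  0.054 -0.004]
0.095 3890 [-0.068  0.093  0.012]
0.105 60 [-0.016  0.119  0.052]
0.115 275 [-0.016  0.004 -0.006]
roller z top [ 0.58258713 -0.20999793  0.17252379]
```

```bash
python3 -m handwheel '[[[0,0,0,0,0,0,0.9],[0,0,0,0,0,0.06,0.9],[0,0,0,0,0,0.06,0.9],[0,0,0,0,0,0.08,0.9],[0,0,0,0,0,0.1,0.9],[0,0,0,0,0,0.2,0.9],[0,0,0,0,0,0.2,0.9],[0,0,0,0,0,0.1,0.9],[0,0,0,0,0,0,0.9],[0,0,0,0,0,0,0.9]]]' 50
python3 -c "
from tilt import *;tilt('w12')"
```

```text
t: 8.52
ee_pos: [0.583, -0.2111, 0.2024]
tcp_rot: [2.604, 1.757, 0.0]
ft_force: [-0.6, -0.8, -3.6]
grip_width: 0.166
grasp_force: 49.4
F [-0.62 -0.8  -3.58] T [-0.003  0.02   0.071] [ 0.583  -0.2111  0.2024]
0.035 56 [-0.054  0.04  -0.007]
0.055 1391 [-0.058  0.045 -0.007]
0.075 1165 [-0.06   0.047 -0.006]
0.085 1288 [-0.061  0.048 -0.006]
0.095 1512 [-0.062  0.049 -0.006]
0.105 1673 [-0.063  0.119  0.028]
0.115 4780 [-0.067  0.055 -0.006]
roller z top [ 0.58290119 -0.20953716  0.19662918]
```

It's lifted level, with a weight of about 4.2 N. The pail may have been barely off the bench when the bail came upright, so I'll set it down once with the bail upright.

```bash
python3 -m handwheel '[[[0,0,0,0,0,-0.2,0.9],[0,0,0,0,0,-0.2,0.9],[0,0,0,0,0,-0.2,0.9],[0,0,0,0,0,-0.1,0.9],[0,0,0,0,0,-0.1,0.9],[0,0,0,0,0,-0.02,0.9],[0,0,0,0,0,0,0.9],[0,0,0,0,0,0,0.9]]]'
python3 -m handwheel '[[[0,0,0,0,0,-0.025,0.9],[0,0,0,0,0,0,0.9],[0,0,0,0,0,0,0.9]]]'
```

```text
t: 9.23
ee_pos: [0.5829, -0.2111, 0.1775]
tcp_rot: [-2.604, -1.758, 0.0]
ft_force: [-0.6, -0.3, -3.0]
grip_width: 0.166
grasp_force: 49.4
t: 9.48
ee_pos: [0.5833, -0.2112, 0.1773]
tcp_rot: [2.603, 1.757, 0.001]
ft_force: [0.9, 0.5, 4.9]
grip_width: 0.168
grasp_force: 50.3
```

```bash
python3 -c "
from tilt import *;tilt('w13')"
```

```text
F [0.85 0.5  4.87] T [ 0.149 -0.133  0.075] [ 0.5833 -0.2112  0.1773]
0.035 2536 [-0.06   0.044 -0.008]
0.055 1229 [-0.062  0.046 -0.008]
0.075 1564 [-0.063  0.048 -0.008]
0.085 2237 [-0.067  0.054 -0.007]
0.095 3454 [-0.069  0.105  0.018]
0.105 125 [-0.017  0.12   0.051]
0.115 235 [-0.018  0.002 -0.008]
roller z top [ 0.58307348 -0.20956278  0.17166827]
```

The pail is down with its bail upright. Now I'll lift it and carry it, passing on the -x side of the fork.

```bash
python3 -m handwheel '[[[0,0,0,0,0,0.06,0.9],[0,0,0,0,0,0.06,0.9],[0,0,0,0,0,0.2,0.9],[0,0,0,0,0,0.5,0.9],[0,0,0,0,0,0.7,0.9],[0,0,0,0,0,0.8,0.9],[0,0,0,0,0,0.8,0.9],[0,0,0,0,0,0.7,0.9],[0,0,0,0,0,0.4,0.9],[0,0,0,0,0,0.2,0.9]]]'
python3 -m handwheel '[[[0,0,0.1,-0.05,0.1,0,0.9],[0,0,0.1,-0.1,0.2,0,0.9],[0,0,0.15,-0.18,0.33,0,0.9],[0,0,0.15,-0.25,0.45,0,0.9],[0,0,0.15,-0.28,0.52,0,0.9],[0,0,0.15,-0.28,0.55,0,0.9],[0,0,0.15,-0.28,0.55,0,0.9],[0,0,0.15,-0.28,0.55,0,0.9],[0,0,0.15,-0.28,0.55,0,0.9],[0,0,0.15,-0.28,0.55,0,0.9]]]'
python3 -m handwheel '[[[0,0,0.15,-0.28,0.55,0,0.9],[0,0,0.15,-0.28,0.55,0,0.9],[0,0,0.15,-0.28,0.55,0,0.9],[0,0,0.15,-0.28,0.55,0,0.9],[0,0,0.1,-0.28,0.55,0,0.9],[0,0,0.1,-0.28,0.5,0,0.9],[0,0,0.1,-0.25,0.4,0,0.9],[0,0,0.1,-0.2,0.3,0,0.9],[0,0,0.05,-0.15,0.25,0,0.9],[0,0,0.05,-0.1,0.2,0,0.9]]]'
```

```text
t: 10.37
ee_pos: [0.5832, -0.2114, 0.3116]
tcp_rot: [2.603, 1.756, 0.002]
ft_force: [-0.2, -0.4, -4.3]
grip_width: 0.169
grasp_force: 49.4
t: 11.2
ee_pos: [0.5136, -0.079, 0.3085]
tcp_rot: [-2.465, -1.946, 0.002]
ft_force: [0.9, -0.8, -4.6]
grip_width: 0.164
grasp_force: 49.4
t: 12.03
ee_pos: [0.4432, 0.052, 0.3095]
tcp_rot: [2.351, 2.083, 0.0]
ft_force: [-0.1, 0.2, -3.4]
grip_width: 0.168
grasp_force: 49.4
```

```bash
python3 -m handwheel '[[[0,0,0,0,0.2,0,0.9],[0,0,0,0,0.4,0,0.9],[0,0,0,0,0.55,0,0.9],[0,0,0,0.05,0.6,0,0.9],[0,0,0,0.05,0.65,0,0.9],[0,0,0,0.05,0.65,0,0.9],[0,0,0,0.05,0.55,0.01,0.9],[0,0,0,0.05,0.4,0.01,0.9],[0,0,0,0.02,0.25,0.01,0.9],[0,0,0,0,0.1,0,0.9]]]'
python3 -m handwheel '[[[0,0,0,0,0,0,0.9],[0,0,0,0,0,0,0.9],[0,0,0,0,0,0,0.9],[0,0,0,0,0,0,0.9]]]'
python3 - <<'E'
from h import *
s=readout.state();print(s['ee_pos'],s['tcp_rot'])
im,d,ci=grab('wrist','w14');X=cloud(d,ci);np.savez('pics/w14.npz',X=X,im=im)
P=X.reshape(-1,3);P=P[(P[:,2]>.235)&(P[:,2]<.3)&(P[:,0]>.47)&(P[:,0]<.6)&(P[:,1]>.09)&(P[:,1]<.26)]
for a in (P[P[:,1]>.172],P[P[:,1]<=.172]):
    print(len(a))
    for x in np.arange(.485,.56,.006):
        b=a[abs(a[:,0]-x)<.003]
        if len(b):print('   %.3f z%.4f y%.4f %d'%(x,np.median(b[:,2]),np.median(b[:,1]),len(b)))
im,d,ci=grab('scene','scene14');X=cloud(d,ci)
cv2.imwrite('pics/c14.png',np.hstack([cv2.resize(im[150:350,230:450,::-1],(396,360)),cv2.resize(cv2.imread('pics/w14.png'),(400,300)).copy() if 0 else cv2.resize(cv2.imread('pics/w14.png'),(400,360))]))
E
```

```text
t: 12.87
ee_pos: [0.452, 0.1826, 0.3102]
tcp_rot: [-2.352, -2.083, 0.0]
ft_force: [-0.6, -0.3, -4.3]
grip_width: 0.165
grasp_force: 49.5
t: 13.2
ee_pos: [0.4519, 0.1811, 0.3104]
tcp_rot: [2.353, 2.081, -0.0]
ft_force: [-0.0, 0.3, -3.0]
grip_width: 0.169
grasp_force: 49.5
[0.45191398 0.18114217 0.31038215] [ 2.35312074e+00  2.08114324e+00 -9.36373953e-05]
3516
   0.491 z0.2839 y0.2153 3
   0.497 z0.2855 y0.2161 253
   0.503 z0.2798 y0.2167 157
   0.509 z0.2705 y0.2159 132
   0.515 z0.2621 y0.2142 151
   0.521 z0.2587 y0.2131 148
   0.527 z0.2555 y0.2122 189
   0.533 z0.2579 y0.2110 255
   0.539 z0.2618 y0.2105 272
   0.545 z0.2645 y0.2098 223
   0.551 z0.2654 y0.2091 230
   0.557 z0.2662 y0.2083 204
2536
   0.497 z0.2611 y0.1454 3
   0.503 z0.2601 y0.1458 38
   0.509 z0.2584 y0.1447 83
   0.515 z0.2559 y0.1431 132
   0.521 z0.2558 y0.1414 198
   0.527 z0.2596 y0.1408 194
   0.533 z0.2629 y0.1399 197
   0.539 z0.2647 y0.1392 185
   0.545 z0.2657 y0.1384 159
   0.551 z0.2658 y0.1376 154
   0.557 z0.2657 y0.1369 164
```

View pics/c14.png

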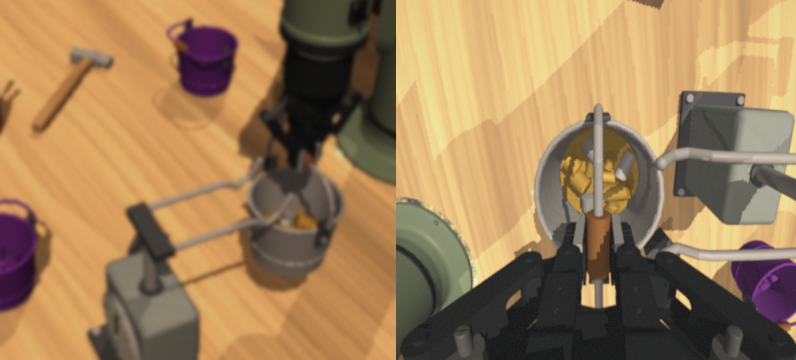

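The views show the pail hanging level at scene crop (290,220), just short of the fork tips. Those are at wrist crop (665,160) and (655,245), straddling the roller. Next I'll advance over the tips.

```bash
python3 -m handwheel '[[[0,0,0,0.08,0,0.05,0.9],[0,0,0,0.16,-0.01,0,0.9],[0,0,0,0.24,-0.01,0,0.9],[0,0,0,0.26,-0.02,0,0.9],[0,0,0,0.26,-0.02,0,0.9],[0,0,0,0.26,-0.02,0,0.9],[0,0,0,0.24,-0.02,0,0.9],[0,0,0,0.16,-0.01,0,0.9],[0,0,0,0.08,0,0,0.9],[0,0,0,0,0,0,0.9]]]'
```

```text
t: 14.13
ee_pos: [0.5044, 0.1785, 0.3116]
tcp_rot: [-2.352, -2.082, 0.0]
ft_force: [-0.3, 0.7, -4.4]
grip_width: 0.165
grasp_force: 49.5
```

```bash
python3 -m handwheel '[[[0,0,0,0.11,-0.01,0,0.9],[0,0,0,0.22,-0.01,0,0.9],[0,0,0,0.22,-0.02,0,0.9],[0,0,0,0.13,0,0,0.9],[0,0,0,0,0,0,0.9],[0,0,0,0,0,0,0.9],[0,0,0,0,0,0,0.9]]]'
python3 - <<'E'
from h import *
s=readout.state();print(s['ee_pos'],s['ft_force'])
im,d,ci=grab('wrist','w15');X=cloud(d,ci)
im2,_,_=grab('scene','scene15')
cv2.imwrite('pics/c15.png',np.hstack([cv2.resize(im2[180:340,260:420,::-1],(400,400)),cv2.resize(im[200:480,120:520,::-1],(400,400))]))
P=X.reshape(-1,3)
for z0,z1,y0,y1,n in [(.24,.3,.19,.26,'up'),(.24,.3,.09,.165,'lo')]:
    a=P[(P[:,2]>z0)&(P[:,2]<z1)&(P[:,1]>y0)&(P[:,1]<y1)&(abs(P[:,0]-.525)<.045)]
    for x in np.arange(.485,.57,.006):
        b=a[abs(a[:,0]-x)<.003]
        if len(b):print(n,'   %.3f z%.4f..%.4f y%.4f %d'%(x,b[:,2].min(),b[:,2].max(),np.median(b[:,1]),len(b)))
E
```

```text
t: 14.72
ee_pos: [0.5243, 0.1774, 0.3118]
tcp_rot: [-2.352, -2.083, 0.0]
ft_force: [1.2, 0.5, -3.6]
grip_width: 0.165
grasp_force: 49.5
[0.52431729 0.17740988 0.31175294] [ 1.22716359  0.48901305 -3.61233574]
up    0.491 z0.2829..0.2839 y0.2146 2
up    0.497 z0.2792..0.2878 y0.2161 227
up    0.503 z0.2698..0.2873 y0.2159 335
up    0.509 z0.2612..0.2898 y0.2152 281
up    0.515 z0.2569..0.3000 y0.2116 368
up    0.521 z0.2542..0.2999 y0.2122 264
up    0.527 z0.2446..0.3000 y0.2288 308
up    0.533 z0.2449..0.3000 y0.2336 936
up    0.539 z0.2408..0.2840 y0.2341 515
up    0.545 z0.2433..0.2665 y0.2117 315
up    0.551 z0.2405..0.2680 y0.2093 224
up    0.557 z0.2608..0.2681 y0.2086 217
up    0.563 z0.2621..0.2682 y0.2078 205
up    0.569 z0.2625..0.2679 y0.2071 140
lo    0.515 z0.2988..0.3000 y0.1454 17
lo    0.521 z0.2467..0.2999 y0.1080 264
lo    0.527 z0.2401..0.2998 y0.1125 104
lo    0.563 z0.2598..0.2647 y0.1381 22
lo    0.569 z0.2611..0.2634 y0.1373 11
```

View pics/c15.png

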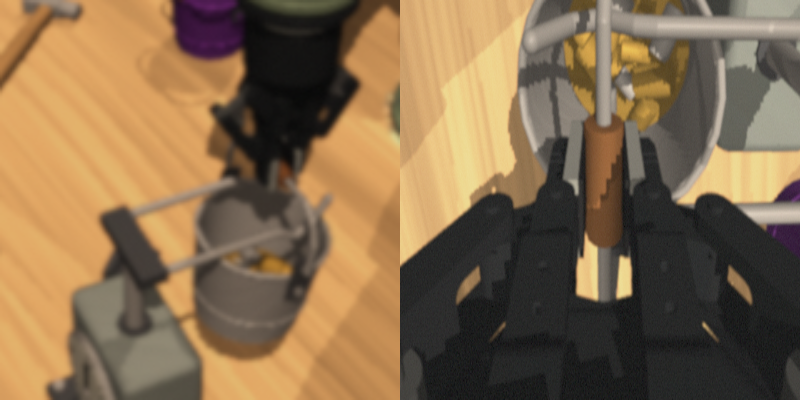

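The bar lies over both dips, with the upper prong crossing it at wrist crop (605,20) and the pail still hanging level. Now I'll lower it gradually.

```bash
python3 -m handwheel '[[[0,0,0,0,-0.02,-0.1,0.9],[0,0,0,0,0,-0.2,0.9],[0,0,0,0,0,-0.3,0.9],[0,0,0,0,0,-0.3,0.9],[0,0,0,0,0,-0.2,0.9],[0,0,0,0,0,-0.1,0.9],[0,0,0,0,0,-0.05,0.9],[0,0,0,0,0,-0.05,0.9],[0,0,0,0,0,-0.05,0.9],[0,0,0,0,0,-0.05,0.9]]]'
python3 -m handwheel '[[[0,0,0,0,0,-0.04,0.9],[0,0,0,0,0,-0.04,0.9],[0,0,0,0,0,-0.04,0.9],[0,0,0,0,0,-0.04,0.9],[0,0,0,0,0,-0.04,0.9],[0,0,0,0,0,-0.04,0.9],[0,0,0,0,0,-0.04,0.9],[0,0,0,0,0,-0.04,0.9],[0,0,0,0,0,0,0.9],[0,0,0,0,0,0,0.9]]]'
python3 -c "
from h import *;s=readout.state();print(s['ft_force'],s['ft_torque'],s['ee_pos'])"
```

```text
t: 15.65
ee_pos: [0.5246, 0.1768, 0.27]
tcp_rot: [2.352, 2.082, 0.001]
ft_force: [0.7, 0.3, -3.5]
grip_width: 0.166
grasp_force: 49.6
t: 16.48
ee_pos: [0.5244, 0.1768, 0.2602]
tcp_rot: [-2.352, -2.082, 0.0]
ft_force: [-0.2, -0.2, -1.9]
grip_width: 0.164
grasp_force: 49.7
[-0.20524216 -0.15165072 -1.88766539] [ 0.03373117  0.15840903 -0.04457004] [0.52441998 0.17680637 0.26019231]
```

```bash
python3 -m handwheel '[[[0,0,0,0,0,-0.04,0.9],[0,0,0,0,0,-0.04,0.9],[0,0,0,0,0,-0.04,0.9],[0,0,0,0,0,-0.04,0.9],[0,0,0,0,0,-0.04,0.9],[0,0,0,0,0,-0.04,0.9],[0,0,0,0,0,-0.04,0.9],[0,0,0,0,0,-0.04,0.9],[0,0,0,0,0,0,0.9],[0,0,0,0,0,0,0.9]]]'
python3 -m handwheel '[[[0,0,0,0,0,-0.03,0.9],[0,0,0,0,0,-0.03,0.9],[0,0,0,0,0,-0.03,0.9],[0,0,0,0,0,0,0.9],[0,0,0,0,0,0,0.9]]]'
for i in 1 2 3; do python3 -m handwheel '[[[0,0,0,0,0,0,0.9]]]' | grep ft_f; done
python3 - <<'E'
from h import *
im,d,ci=grab('wrist','w16');X=cloud(d,ci);P=X.reshape(-1,3)
a=P[(P[:,1]>.195)&(P[:,1]<.225)&(abs(P[:,0]-.57)<.012)&(P[:,2]>.2)&(P[:,2]<.3)]
print('prong straight z max',np.percentile(a[:,2],[50,90,98]),len(a))
E
```

```text
t: 17.32
ee_pos: [0.5244, 0.1768, 0.2506]
tcp_rot: [-2.352, -2.082, 0.0]
ft_force: [-0.3, 0.9, -1.1]
grip_width: 0.169
grasp_force: 49.8
t: 17.73
ee_pos: [0.5244, 0.1768, 0.2479]
tcp_rot: [-2.352, -2.082, 0.0]
ft_force: [-1.1, 0.5, -0.3]
grip_width: 0.163
grasp_force: 49.9
ft_force: [-0.4, 1.1, -0.1]
ft_force: [-0.4, 0.5, 0.1]
ft_force: [0.3, 1.3, 0.2]
prong straight z max [0.24196251 0.24312273 0.2435888 ] 1430
```

```bash
python3 -m handwheel '[[[0,0,0,0,0,-0.03,0.9],[0,0,0,0,0,-0.04,0.9],[0,0,0,0,0,0,0.9],[0,0,0,0,0,0,0.9],[0,0,0,0,0,0,0.9]]]'|grep ee_p
for i in 1 2 3 4 5 6 7 8; do python3 -m handwheel '[[[0,0,0,0,0,0,0.9]]]' | grep ft_f; done
python3 - <<'E'
from h import *
im,d,ci=grab('wrist','w17');X=cloud(d,ci);P=X.reshape(-1,3)
a=P[(P[:,1]>.195)&(P[:,1]<.225)&(abs(P[:,0]-.57)<.012)&(P[:,2]>.2)&(P[:,2]<.3)]
print('prong straight z max',np.percentile(a[:,2],[50,90,98]),len(a))
E
```

```text
ee_pos: [0.5245, 0.1768, 0.2458]
ft_force: [-0.7, 1.4, -1.1]
ft_force: [-0.9, 0.3, -0.6]
ft_force: [-0.2, 0.7, -0.0]
ft_force: [-1.3, 1.2, -0.2]
ft_force: [-0.8, 0.7, -0.5]
ft_force: [-0.1, 0.8, -0.4]
ft_force: [-1.0, 0.5, 0.4]
ft_force: [-0.5, 0.0, 0.2]
prong straight z max [0.23988635 0.24101318 0.24149339] 1436
```

```bash
python3 -m handwheel '[[[0,0,0,0,0,-0.03,0.9],[0,0,0,0,0,-0.04,0.9],[0,0,0,0,0,-0.03,0.9],[0,0,0,0,0,0,0.9],[0,0,0,0,0,0,0.9]]]'|grep ee_p
for i in 1 2 3 4 5 6 7 8 9 10 11 12; do python3 -m handwheel '[[[0,0,0,0,0,0,0.9]]]' | grep ft_f; done
python3 - <<'E'
from h import *
print(readout.state()['ft_torque'])
im,d,ci=grab('wrist','w18');X=cloud(d,ci);P=X.reshape(-1,3)
a=P[(P[:,1]>.195)&(P[:,1]<.225)&(abs(P[:,0]-.57)<.012)&(P[:,2]>.2)&(P[:,2]<.3)]
print('prong straight z max',np.percentile(a[:,2],[50,90,98]),len(a))
E
```

```text
ee_pos: [0.5245, 0.1768, 0.2428]
ft_force: [-0.4, -0.1, -0.2]
ft_force: [-1.1, 0.6, 0.5]
ft_force: [-0.4, 0.5, 0.6]
ft_force: [-0.3, 0.9, -0.0]
ft_force: [-0.7, 1.8, 0.2]
ft_force: [-1.2, 1.3, 0.3]
ft_force: [-0.8, 0.7, 0.9]
ft_force: [-0.8, 0.9, -0.1]
ft_force: [-0.5, 1.7, -0.7]
ft_force: [-1.1, 1.0, 0.6]
ft_force: [-1.6, 1.0, 0.0]
ft_force: [0.7, 0.7, 1.4]
[ 0.19883173  0.15652668 -0.02850059]
prong straight z max [0.23688887 0.23796571 0.23848393] 1438
```

The load is on the fork: it has sunk about 29 mm, with near-zero force on the wrist. I'll release gently.

```bash
python3 -m handwheel '[[[0,0,0,0,0,0,0.9],[0,0,0,0,0,0,0.68],[0,0,0,0,0,0,0.66],[0,0,0,0,0,0,0.64],[0,0,0,0,0,0,0.62],[0,0,0,0,0,0,0.6],[0,0,0,0,0,0,0.58],[0,0,0,0,0,0,0.56],[0,0,0,0,0,0,0.54],[0,0,0,0,0,0,0.52]]]' 20
python3 - <<'E'
from h import *
im,d,ci=grab('wrist','w19');X=cloud(d,ci);P=X.reshape(-1,3)
a=P[(P[:,1]>.195)&(P[:,1]<.225)&(abs(P[:,0]-.57)<.012)&(P[:,2]>.2)&(P[:,2]<.3)]
print('prong straight z max',np.percentile(a[:,2],[50,90,98]),len(a))
im2,_,_=grab('scene','scene19')
cv2.imwrite('pics/c19.png',np.hstack([cv2.resize(im2[180:340,260:420,::-1],(400,400)),cv2.resize(im[160:480,120:520,::-1],(400,400))]))
E
```

```text
t: 21.47
ee_pos: [0.5244, 0.1767, 0.2428]
tcp_rot: [2.352, 2.082, -0.0]
ft_force: [-0.2, 0.3, -0.1]
grip_width: 0.242
grasp_force: 0.0
prong straight z max [0.23962066 0.24068545 0.24123253] 1469
```

View pics/c19.png

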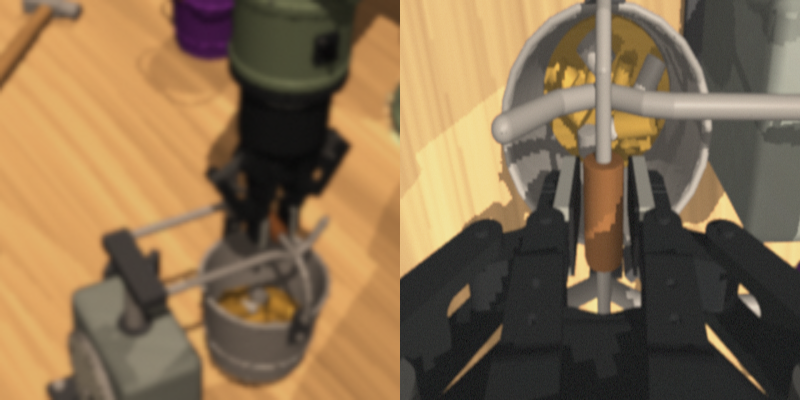

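The fork carries the pail, both pads are clear of the roller, and the bar sits in the dip at wrist crop (605,100). I'll open further and withdraw straight up.

```bash
python3 -m handwheel '[[[0,0,0,0,0,0,0.4],[0,0,0,0,0,0,0.3],[0,0,0,0,0,0,0.2],[0,0,0,0,0,0,0.2],[0,0,0,0,0,0.1,0.2],[0,0,0,0,0,0.3,0.2],[0,0,0,0,0,0.5,0.2],[0,0,0,0,0,0.7,0.2],[0,0,0,0,0,0.8,0.2],[0,0,0,0,0,0.8,0.2]]]'
python3 -m handwheel '[[[0,0,0,0,0,0.8,0.2],[0,0,0,0,0,0.8,0.2],[0,0,0,0,0,0.5,0.2],[0,0,0,0,0,0,0.2],[0,0,0,0,0,0,0.2],[0,0,0,0,0,0,0.2],[0,0,0,0,0,0,0.2],[0,0,0,0,0,0,0.2],[0,0,0,0,0,0,0.2],[0,0,0,0,0,0,0.2]]]'
python3 - <<'E'
from h import *
def z(n):
    im,d,ci=grab('wrist',n);X=cloud(d,ci);P=X.reshape(-1,3);hsv=cv2.cvtColor(im,cv2.COLOR_RGB2HSV)
    a=P[(P[:,1]>.195)&(P[:,1]<.225)&(abs(P[:,0]-.57)<.012)&(P[:,2]>.2)&(P[:,2]<.3)]
    m=(hsv[...,0]<14)&(hsv[...,1]>130)&(X[...,2]>.2)&(X[...,2]<.27)
    print(np.percentile(a[:,2],90),'roller',np.median(X[m],0),m.sum());return im
for i in range(4): im=z('w2%d'%i)
im2,_,_=grab('scene','scene20')
cv2.imwrite('pics/c20.png',np.hstack([cv2.resize(im2[180:340,260:420,::-1],(400,400)),cv2.resize(im[80:480,120:520,::-1],(400,400))]))
E
```

```text
t: 22.4
ee_pos: [0.5242, 0.1767, 0.3406]
tcp_rot: [-2.352, -2.083, -0.0]
ft_force: [0.2, 0.5, -0.1]
grip_width: 0.399
grasp_force: 0.0
t: 23.23
ee_pos: [0.5244, 0.1767, 0.4015]
tcp_rot: [-2.352, -2.082, 0.001]
ft_force: [0.1, 0.7, -0.3]
grip_width: 0.396
grasp_force: 0.0
0.24085448681551874 roller [0.52397826 0.1754066  0.23967799] 558
0.2409149224409719 roller [0.52403702 0.17543862 0.23955566] 567
0.24080828855372266 roller [0.52366846 0.17569027 0.23966011] 564
0.2408131438113557 roller [0.52378998 0.17564179 0.239721  ] 560
```

View pics/c20.png

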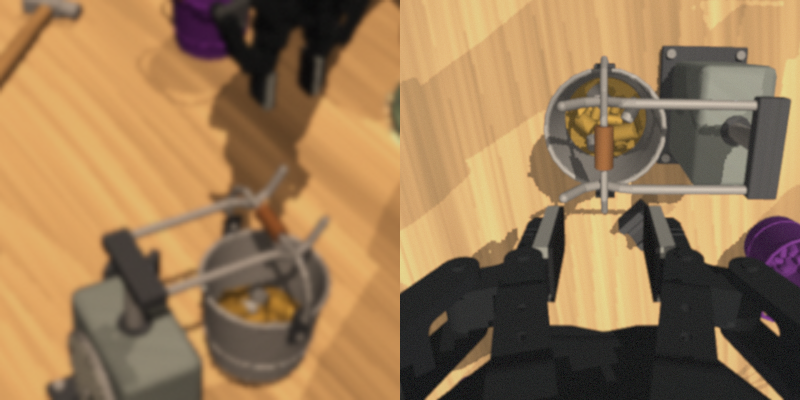

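The bail rests in both dips, at wrist crop (604,102) and (604,187). The pail hangs level and still, with the gripper well clear.

```bash
python3 -c "
from plant import order;print(order.hand_in())"
```

```text
the job is handed in; nothing more can be done
None
```

The pail hangs free and still by its bail in both dips of the fork, about 27 mm down (roughly 4 N), and the job is handed in; but on the first swing-up the pail tilted about 16° on the bench, so I backed it down upright, re-stood the bail and set the pail down once with the bail upright before carrying it, and the fork rose about 3 mm on release.

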